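# Unlatch the photograph press and hold its bar up

## Robot

A 6-joint arm with a two-finger parallel gripper is mounted at the origin on the work surface. World frame = base frame: x ahead of the robot, y to its left, z up, the work surface at z = 0. Lengths are in m, angles in degrees, forces in N, time in s.
With the tool pointing down it reaches from about 0.375 to 0.9 m from the base axis. Payload 3.1 kg.
Tool frame: the origin (TCP) lies midway between the tips of the shut fingers; the grasp point (between the pads) lies 19 mm behind it (bot.hold_point_z is the distance from the TCP to the grasp point, in m); z points along the fingers, y is the line along which they close (so a half turn about z gives the same grasp; the last joint's range is limited). The gripper opens to 87 mm and grips with 3 to 60 N. Pads are 19 mm wide; open, the fingers measure 117 mm over their backs; the gripper's body (75 mm by 190 mm) begins 51 mm behind the grasp point.
Start: joints at [-82.191, 30.224, 82.088, -0, 67.689, -10.227], TCP at [0.194, -0.594, 0.223] pointing down, gripper open.
Joint ranges: [-176.69, 176.69], [-43.24, 126.21], [12.49, 139.97], [-82, 262], [0, 151.66], [-163.58, 163.58]. Speed limits (degrees/s): [159.86, 159.86, 180, 180, 180, 180].

## Interface

Orientations are given as a 3x3 rotation matrix whose columns are the frame's x, y, z axes.
In Python, from rig import read_state, optics, order, bot gives the robot as it stands.
- The arm moves only by the tool drive_tool, never from a script. Its argument "steps" is a list of rows, each a list of 7 numbers: the finger opening in mm, from 0 to 87, then the shift along the tool's x, y, z normalised to -1 to 1, where 1 is 0.12 m, then the turn, a rotation vector about the tool's x, y, z normalised to -1 to 1, where 1 is 1.5 rad. In form: [[jaw, tx, ty, tz, ax, ay, az], ...]. A call has 1 to 8 rows; each row is the pose to reach, as a shift and turn from the pose commanded when the call began, along the tool's axes at that moment; what a row does not reach only later rows make up. A row lasts 1/10 s, in which the tool goes at most 50 mm and 8.59 degrees, less where a joint would pass 70% of its speed; a pose out of reach is approached as far as the arm can. A call with a number of a shift or a turn outside -1 to 1 is refused whole. A call with a gripper value outside its range is refused whole. The fingers move at their own pace and stop on an object; the grip force is fixed at half the most. Time passes only in rows, so rows that repeat a pose let the fingers close. It gives the time, the measured TCP pose, the force, the opening and the grip force at its end, in the units of the state.
- read_state(): the state, without advancing time (a new reading comes with each control period).
- optics.capture(name): name is "side" or "top" or "wrist"; returns a dict with "color" (384x512x3 uint8, blue, green, red), "range_z" (384x512 float32, m along the optical axis (not along the pixel's ray), 0 where there is no reading), "fx", "fy", "cx", "cy" (pixels), "D" ([k1, k2, p1, p2, k3] as OpenCV has them; the pictures are not rectified), "rvec" (rotation vector, rad) and "tvec" (3), from world to camera coordinates, as OpenCV has them. Camera axes: x right, y down, z forward; pixel columns grow to the right and rows downward; lengths in m; the calibration is good to about 2 mm. A picture is of the moment at which its call begins.
- order.hand_in(): hands the job in; it is judged then, once.
The state is a dict: "time_s": time; "joint_positions": joint angles; "qvel": joint speeds; "tau": joint torques, N m; "position": TCP position; "tcp_rot": TCP orientation; "force": force on the tool from outside, world axes, zero at the start; "moment": the same for the moment, N m; "opening": opening from 0.0 (shut) to 1.0 (fully open); "grasp_force": force on a finger pad.
Only numpy, scipy, OpenCV 4.12 (cv2) and the standard library are available. Lean on these libraries where they do the work, as an engineer would, in place of code of your own. Each camera call takes 0.05 s, during which the arm holds its last target. There are 200 camera calls.

## Task

Open the hold-down press so a colleague can slide the mounted photograph out: first swing the arrest lever fully aside, until it lies parallel to the bar, then pull the latch by its knob sideways out of the bar's end against the spring and, still by that knob, lift the bar's end off the ball. Do not let the bar drop back or shift the jar, brush, weight or bottle around the press. Finish holding the bar still by the knob, with its end raised about 80 mm; do not put it down or let go.

Things in the scene. Friction and masses are not known exactly. Their poses are not given: they have to be found in the camera images.
- press: Fixed press: grey baseboard 220 (its x) by 380 (its y) by 18 mm; origin at the centre of its underside, at table height, z up; place and yaw vary. An aluminium bar, 24 mm wide, 16 thick, top 70 mm above the table, lies along the press's y over the photograph, hinged at its +y end, its -y end on a ball. Arrest lever: the strip across the bar's top. Latch knob: sticks out of the bar's end to -x.
- bar_head (a point): Top of the dark steel coupler head at the bar's -y end, 92 mm above the table when shut, over the ball, 260 mm from the hinge. Head: 44 mm square, 51 to 81 mm above the table, domed. A wooden pressing block hangs under the bar's middle.
- hinge (a point): Centre of the bar's hinge, at x 0, y +150, z 62 mm in the press frame. The bar turns about the press's x axis through this point; as its -y end rises, points on it move on arcs in the press's y-z plane.
- ball_top (a point): Top of the fixed ball, x 0, y -110, z 65.5 mm in the press frame, hidden in the head until the bar is lifted.
- bar (a joint): Bar angle: 0 shut with the head on the ball, grows as the -y end rises; stop at 0.9 rad. Bar with latch weighs 0.4 to 0.7 kg and falls shut when let go. Head and knob are 260 mm from the hinge: 0.31 rad is about 80 mm of rise. It cannot rise while the latch is in, nor (past about 0.03 rad) while the lever is across it.
- latch (a joint): Travel of the spring latch: 0 fully in, under the ball; grows as it is pulled along the press's -x (at right angles to the bar); stop at 0.016 m. Frees the ball at about 0.009 m. Spring 2 N at rest, 8.4 N at full travel; springs back in when let go.
- pull_knob: The latch's pull: round steel shaft, 12 mm in diameter, 36 long, level along the press's x, with a black end disc (26 mm in diameter, 7 thick). Origin mid-shaft, the place to grip from above, fingers closing along the press's y: press frame x -58, y -110, z 62 mm when shut. Disc begins 18 mm to -x, latch plate 18 mm to +x. The shaft can turn in the fingers as the bar tilts.
- arrest (a joint): Arrest lever angle about its upright pivot: 0 square across the bar (pointing to the press's -x), grows as its free end swings to the press's -y (anticlockwise from above); stop at 1.57, parallel to the bar on its far (+x) side. Starts at 0 to 0.3. Stays where left; about 0.5 N at the tip moves it. Over about 1.3 it clears the bar.
- lever_pivot (a point): Pivot of the arrest lever on its post, x 48, y 70, z 76.5 mm in the press frame. The lever is a steel strip 12 mm wide, 8 thick, its top 80.5 mm above the table (10 mm above the bar's top).
- lever_grip (a point): Grip point on the upright round black peg at the lever's free end, 90 mm from the pivot: peg 14 mm in diameter, 36 mm tall above the strip (top at 116.5 mm). The point is on its axis, 102.5 mm above the table; fingers gripping there end 3 mm above the strip and pass over the bar.
- pill_jar: Bystander: jar with orange cap, 48 mm in diameter, 75 mm tall, beside the -y end of the board. Origin at the centre of its underside.
- dust_brush: Bystander: wooden-handled brush, 190 mm long, lying beside the +y end of the board. Origin under its middle.
- paperweight: Bystander: dark steel weight, 52 mm in diameter, 54 mm tall, beside the -y end of the board. Origin at the centre of its underside.
- dropper: Bystander: amber bottle, 30 mm in diameter, 65 mm tall, beyond the far (+x) edge of the board. Origin at the centre of its underside.

How it is judged (in metres and radians):
On the way, in this order (a step that is already met when the one before it is completed fails the run):
1. the arrest lever is swung fully aside while the bar is still shut (value of joint arrest above 1.35 rad and value of joint bar below 0.04 rad), for 0.2 s.
2. the latch is pulled out by its knob (value of joint latch above 0.009 m and contact force between the fingers and pull_knob above 1 N), for 0.05 s.
At the end, for the whole second after the job is handed in: The bar is held still (under 0.1 rad/s) at 0.23 to 0.42 rad, its end 59 to 106 mm up, by fingers touching the pull knob with more than 1 N; the arrest lever is beyond 1.35 rad; each bystander is within 25 mm of where it began (value of joint bar between 0.23 and 0.42 rad and velocity of joint bar between -0.1 and 0.1 rad/s and value of joint arrest above 1.35 rad and contact force between the fingers and pull_knob above 1 N and distance of each of pill_jar, dust_brush, paperweight, dropper from where it was at the start of the episode below 0.025 m); the arm keeps its last pose, push and grip.
It fails at once if the bar is let drop (falls faster than 1 rad/s) (velocity of joint bar below -1 rad/s).
It fails at once if a bystander is shifted by more than 25 mm (distance of any of pill_jar, dust_brush, paperweight, dropper from where it was at the start of the episode above 0.025 m).
It also fails if it takes over 48 s, if anything falls off the work surface, if the arm or the gripper's body presses on something with over 40 N, if the wrist force passes 120 N, or if a joint passes its speed limit or range.

## Working session

There is one attempt and no reset: what is moved stays moved. The work goes in short steps, Python scripts to look and compute and a tool call to move; the robot and the scene stay as the last step left them, time stands still between calls to the robot, and variables do not carry over. Pictures are saved under pics/ and viewed, at most 10 in all, crops included, and the job is handed in when it is done.

Besides the shell and the picture viewer there is one more tool, called after "Request:" by a JSON object that holds its "api" and its "payload". drive_tool: Moves the arm, as the interface text tells. Scaled input: -1 to 1 covers 0.12 m each way for a shift and 1.5 rad each way for a turn. Its arguments: {"type":"object","properties":{"steps":{"type":"array"}},"required":["steps"]}

```bash
mkdir -p pics; ls
cat > h.py <<'E'
import numpy as np, cv2
from rig import read_state, optics, order, bot
def cap(n):
    c=optics.capture(n); c['K']=np.array([[c['fx'],0,c['cx']],[0,c['fy'],c['cy']],[0,0,1.]])
    c['R']=cv2.Rodrigues(np.array(c['rvec'],float))[0]; c['t']=np.array(c['tvec'],float).ravel(); c['D']=np.array(c['D'],float); return c
def ray(c,uv):
    p=cv2.undistortPoints(np.array(uv,float).reshape(-1,1,2),c['K'],c['D']).reshape(-1,2)
    d=np.c_[p,np.ones(len(p))]; return -c['R'].T@c['t'], d@c['R']
def plane(c,uv,z):
    o,d=ray(c,uv); return o+d*((z-o[2])/d[:,2])[:,None]
def depth(c,uv):
    o,d=ray(c,uv); uv=np.array(uv).reshape(-1,2).astype(int); return o+d*c['range_z'][uv[:,1],uv[:,0]][:,None]
def cross(c1,u1,c2,u2):
    o1,d1=ray(c1,u1);o2,d2=ray(c2,u2);d1=d1[0];d2=d2[0]
    s=np.linalg.lstsq(np.c_[d1,-d2],o2-o1,rcond=None)[0]; a=o1+s[0]*d1;b=o2+s[1]*d2
    return (a+b)/2,np.linalg.norm(a-b)
def proj(c,P): return cv2.projectPoints(np.array(P,float).reshape(-1,1,3),np.array(c['rvec'],float),c['t'],c['K'],c['D'])[0].reshape(-1,2)
E
python3 - <<'E'
from h import *
import pickle
cs={n:cap(n) for n in('side','top','wrist')}
pickle.dump(cs,open('c0.pkl','wb'))
for n,c in cs.items():
    print(n,c['fx'],-c['R'].T@c['t'],c['R'][2]); cv2.imwrite(f'pics/{n}0.png',c['color'])
s=read_state();print(s['tcp_rot'],s['time_s'],s['force'],bot.hold_point_z)
E
```

```text
pics
side 440.9281241735202 [ 0.38511884 -0.79939853  0.62161578] [ 0.18747146  0.8253457  -0.53259641]
top 477.4077742104859 [0.51994582 0.06076645 1.35853046] [ 0.06056117 -0.00658364 -0.99814278]
wrist 342.7485604091004 [ 0.26841701 -0.56962201  0.38434786] [-0.27249327 -0.08719534 -0.95819851]
[[ 9.50858930e-01  3.09624355e-01 -2.33143324e-04]
 [ 3.09624316e-01 -9.50857591e-01  1.62020204e-03]
 [ 2.79967913e-04 -1.61277042e-03 -9.99998660e-01]] 0.15 [-0.09456083 -0.26217665  0.06381322] 0.0187
```

View pics/top0.png

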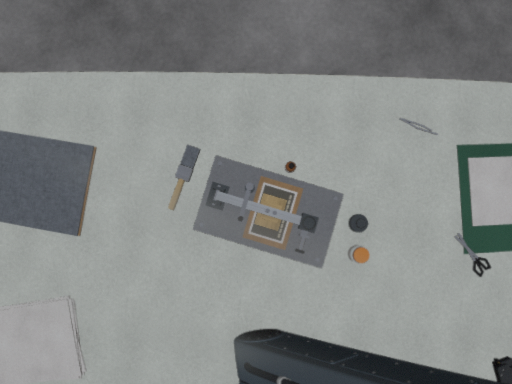

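View pics/side0.png

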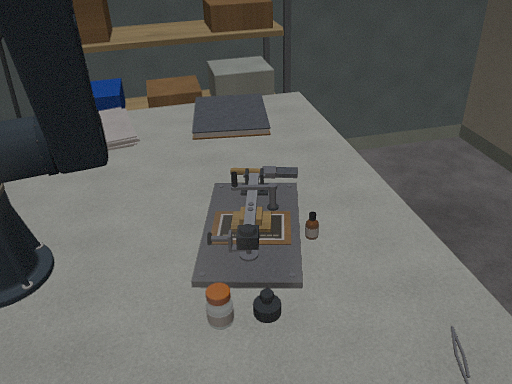

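The top view shows the board centred near (269,211), the head at (309,223), the knob at (303,243), the pivot at (249,187) and the peg at (241,218). In the side view the peg is at (234,178) and the knob disc at (210,239). Next I fit the board and check it against zoomed crops.

```bash
cat > fit.py <<'E'
from h import *
import pickle
cs=pickle.load(open('c0.pkl','rb')); t,s=cs['top'],cs['side']
g=cv2.cvtColor(t['color'],cv2.COLOR_BGR2GRAY); m=(g<140).astype(np.uint8)
m=cv2.morphologyEx(m,cv2.MORPH_OPEN,np.ones((3,3)))
cn=[c for c in cv2.findContours(m,0,2)[0] if cv2.pointPolygonTest(c,(269,211),False)>=0][0]
P=plane(t,cn.reshape(-1,2),0.018)
(cx,cy),wh,a=cv2.minAreaRect(P[:,:2].astype(np.float32)); print('board',cx,cy,wh,a)
box=cv2.boxPoints(((cx,cy),wh,a)); 
e=[box[1]-box[0],box[2]-box[1]]; y=max(e,key=np.linalg.norm); y=y/np.linalg.norm(y); y*=np.sign(y[1])
yaw=np.arctan2(-y[0],y[1]); R=np.array([[y[1],y[0],0],[-y[0],y[1],0],[0,0,1]]); O=np.array([cx,cy,0])
print('yaw',np.degrees(yaw))
W=lambda p:O+R@np.array(p)
if __name__=='__main__':
    for n,p in dict(head=(0,-110,92),knob=(-58,-110,62),disc=(-79.5,-110,62),pivot=(48,70,80.5),pegtop0=(-42,70,116.5)).items():
        w=W(np.array(p)/1e3); print(n,w.round(4),proj(t,w).round(1),proj(s,w).round(1))
    print('depth z of disc/peg top',depth(t,[(300,251),(241,218),(309,223)]).round(4))
    a=cv2.resize(t['color'][140:280,180:350],None,fx=4.6,fy=4.2,interpolation=2)
    b=cv2.resize(s['color'][155:275,190:310],None,fx=5,fy=5,interpolation=2)
    cv2.imwrite('pics/ta.png',a);cv2.imwrite('pics/sa.png',b)
E
python3 fit.py
```

```text
board 0.5466393828392029 0.012045428156852722 (0.3815560042858124, 0.2223031222820282) 74.18889617919922
yaw -15.8111
head [ 0.5167 -0.0938  0.092 ] [[308.9 222.6]] [[247.7 226.7]]
knob [ 0.4609 -0.078   0.062 ] [[301.5 243.1]] [[220.3 238.3]]
disc [ 0.4402 -0.0721  0.062 ] [[299.2 250.7]] [[209.9 238.3]]
pivot [0.6119 0.0663 0.0805] [[249.2 186. ]] [[272.8 185.3]]
pegtop0 [0.5253 0.0908 0.1165] [[239.2 218.1]] [[234.1 172.2]]
depth z of disc/peg top [[ 0.4403 -0.0727  0.0777]
 [ 0.5257  0.086   0.1176]
 [ 0.5156 -0.0939  0.0937]]
```

View pics/ta.png

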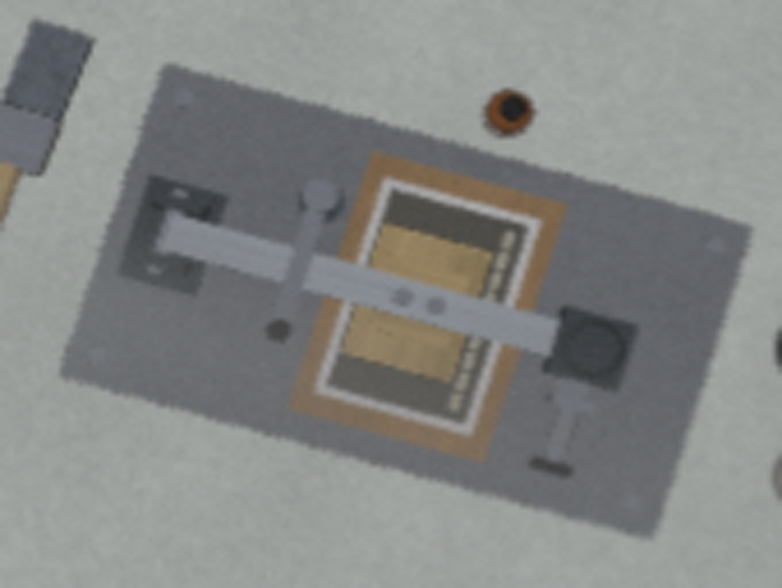

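View pics/sa.png

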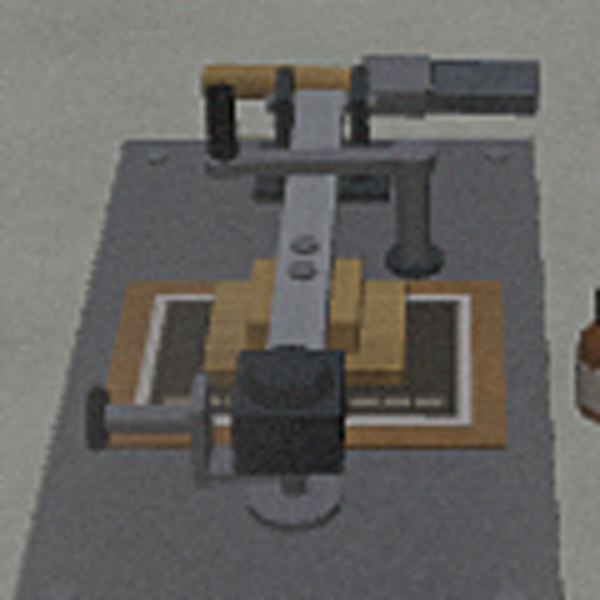

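The top crop puts the peg top at (278,329) and the knob disc at (551,466). In the side crop they are at (220,88) and (97,418). The lever is near 0 rad. I triangulate both points and start the approach at height, which stays clear of everything.

Run:
```python
from fit import *
T=lambda u,v:(180+u/4.6,140+v/4.2)
S=lambda u,v:(190+u/5,155+v/5)
for n,a,b in [('pegtop',T(278,328),S(220,88)),('disc',T(551,466),S(97,418)),('pivot/lever',T(320,200),S(425,158)),('headtop',T(598,345),S(290,358)),('shaftmid',T(565,427),S(155,418))]:
    p,e=cross(t,a,s,b); print(n,p.round(4),'gap',round(e,4),'press',(R.T@(p-O)*1e3).round(1))
```

```text
board 0.5466393828392029 0.012045428156852722 (0.3815560042858124, 0.2223031222820282) 74.18889617919922
yaw -15.8111
pegtop [0.5249 0.0876 0.1173] gap 0.0009 press [-41.5  66.8 117.3]
disc [ 0.4392 -0.0737  0.0625] gap 0.0005 press [ -80.  -111.7   62.5]
pivot/lever [0.6122 0.0644 0.0774] gap 0.0089 press [48.8 68.3 77.4]
headtop [ 0.5173 -0.0964  0.0939] gap 0.0012 press [   1.4 -112.3   93.9]
shaftmid [ 0.4634 -0.0813  0.0634] gap 0.0028 press [ -54.7 -112.5   63.4]
```

Request:
{"api": "drive_tool", "payload": {"steps": [[50, 0.44, -0.46, 0, 0, 0, 0], [50, 0.88, -0.92, 0, 0, 0, 0], [50, 0.88, -0.92, 0, 0, 0, 0], [50, 0.88, -0.92, 0, 0, 0, 0]]}}

```text
time_s: 0.55
position: [0.261, -0.4492, 0.2218]
tcp_rot: [[0.95, 0.314, -0.001], [0.314, -0.95, 0.008], [0.001, -0.008, -1.0]]
force: [0.4, -0.5, -0.3]
opening: 0.723
grasp_force: 0.0
```

Request:
{"api": "drive_tool", "payload": {"steps": [[50, 0.44, -0.46, 0, 0, 0, 0], [50, 0.88, -0.92, 0, 0, 0, 0], [50, 0.88, -0.92, 0, 0, 0, 0], [50, 0.88, -0.92, 0, 0, 0, 0]]}}

```text
time_s: 0.95
position: [0.3265, -0.3131, 0.2221]
tcp_rot: [[0.949, 0.315, -0.002], [0.315, -0.949, 0.005], [0.0, -0.005, -1.0]]
force: [-0.0, -0.8, -0.3]
opening: 0.579
grasp_force: 0.0
```

Request:
{"api": "drive_tool", "payload": {"steps": [[50, 0.44, -0.46, 0, 0, 0, 0], [50, 0.88, -0.92, 0, 0, 0, 0], [50, 0.88, -0.92, 0, 0, 0, 0], [50, 0.88, -0.92, 0, 0, 0, 0]]}}

```text
time_s: 1.35
position: [0.3932, -0.1771, 0.2225]
tcp_rot: [[0.949, 0.316, -0.0], [0.316, -0.949, 0.002], [0.0, -0.002, -1.0]]
force: [-0.9, -0.1, 0.0]
opening: 0.573
grasp_force: 0.0
```

Request:
{"api": "drive_tool", "payload": {"steps": [[50, 0.44, -0.46, 0, 0, 0, 0.1], [50, 0.88, -0.92, 0, 0, 0, 0.2], [50, 0.88, -0.92, 0, 0, 0, 0.3], [50, 0.88, -0.92, 0, 0, 0, 0.394], [50, 0.88, -0.92, 0, 0, 0, 0.394], [50, 0.88, -0.92, 0, 0, 0, 0.394]]}}

```text
time_s: 1.95
position: [0.4594, -0.0443, 0.2225]
tcp_rot: [[0.962, -0.271, 0.001], [-0.271, -0.962, -0.001], [0.001, 0.001, -1.0]]
force: [-0.6, -0.1, 0.2]
opening: 0.575
grasp_force: 0.0
```

Request:
{"api": "drive_tool", "payload": {"steps": [[50, 0.1, -0.4, 0, 0, 0, 0], [50, 0.226, -0.8, 0, 0, 0, 0], [50, 0.226, -0.8, 0, 0, 0, 0], [50, 0.226, -0.8, 0, 0, 0, 0]]}}

```text
time_s: 2.35
position: [0.5111, 0.0407, 0.2223]
tcp_rot: [[0.963, -0.271, -0.0], [-0.271, -0.963, -0.001], [-0.0, 0.001, -1.0]]
force: [-0.8, 0.7, -0.0]
opening: 0.574
grasp_force: 0.0
```

```bash
cat > go.py <<'E'
import sys
from h import *
# python3 go.py X Y Z : normalised tool shift bringing grasp point there
s=read_state(); Rt=np.array(s['tcp_rot']); g=np.array(s['position'])-Rt[:,2]*bot.hold_point_z
print('grasp',g.round(4),'q',np.round(s['joint_positions'],1),'shift/0.12',(Rt.T@(np.array(sys.argv[1:4],float)-g)/0.12).round(3),'t',s['time_s'])
E
python3 go.py 0.525 0.0885 0.1025
python3 - <<'E'
from h import *
c=cap('wrist'); print(proj(c,[[.525,.0885,.1165],[.4625,-.0795,.062],[.612,.0645,.0805]]))
cv2.imwrite('pics/w1.png',c['color'])
E
```

```text
grasp [0.5111 0.0407 0.241 ] q [-7.9 21.6 98.  -0.1 60.4 97.8] shift/0.12 [ 0.004 -0.416  1.153] t 2.35
[[199.52722269 189.82839479]
 [390.2818659  188.44413384]
 [201.23216917  76.11867909]]
```

View pics/w1.png

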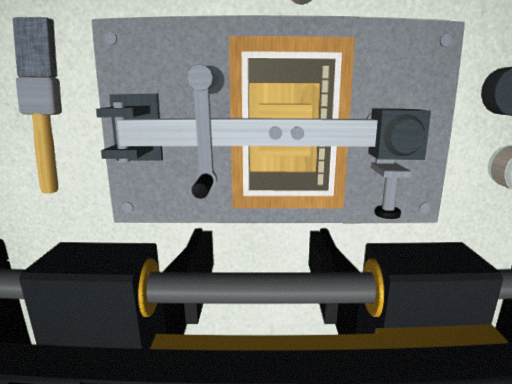

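The wrist view puts the peg top at about (200,189), the pivot at (201,76) and the shaft middle at (390,188). All three match my projections within about 2 px, so I descend on the peg.

Request:
{"api": "drive_tool", "payload": {"steps": [[50, 0, -0.416, 0, 0, 0, 0], [50, 0, -0.416, 0, 0, 0, 0], [50, 0, -0.416, 0.35, 0, 0, 0], [50, 0, -0.416, 0.6, 0, 0, 0], [50, 0, -0.416, 0.8, 0, 0, 0], [50, 0, -0.416, 0.8, 0, 0, 0], [50, 0, -0.416, 0.8, 0, 0, 0]]}}

```text
time_s: 3.1
position: [0.5241, 0.0879, 0.1268]
tcp_rot: [[0.962, -0.274, -0.001], [-0.274, -0.962, -0.0], [-0.001, 0.0, -1.0]]
force: [0.2, 0.4, 0.2]
opening: 0.573
grasp_force: 0.0
```

```bash
python3 go.py 0.525 0.0885 0.1025
```

```text
grasp [0.5242 0.0879 0.1455] q [ -2.5  31.1 100.6  -0.   48.4 103.4] shift/0.12 [ 0.006 -0.007  0.358] t 3.1
```

Request:
{"api": "drive_tool", "payload": {"steps": [[50, 0, 0, 0.2, 0, 0, 0], [50, 0, 0, 0.35, 0, 0, 0], [50, 0, 0, 0.35, 0, 0, 0], [0, 0, 0, 0.35, 0, 0, 0], [0, 0, 0, 0.35, 0, 0, 0], [0, 0, 0, 0.35, 0, 0, 0], [0, 0, 0, 0.35, 0, 0, 0]]}}

```text
time_s: 3.8
position: [0.5249, 0.0894, 0.0855]
tcp_rot: [[0.962, -0.273, 0.002], [-0.273, -0.962, -0.0], [0.002, -0.0, -1.0]]
force: [0.1, -0.0, 1.4]
opening: 0.295
grasp_force: 0.0
```

Request:
{"api": "drive_tool", "payload": {"steps": [[0, 0, 0, 0, 0, 0, 0], [0, 0, 0, 0, 0, 0, 0]]}}

```text
time_s: 4.0
position: [0.5245, 0.0895, 0.0848]
tcp_rot: [[0.962, -0.272, 0.0], [-0.272, -0.962, -0.0], [0.0, -0.0, -1.0]]
force: [0.5, 0.2, 2.8]
opening: 0.151
grasp_force: 30.0
```

Run:
```python
from fit import *
s=read_state(); p=np.array(s['position']); q=R.T@(p-O); q[1]+=.0015
v=q[:2]-[.048,.07]; a0=np.arctan2(-v[1],-v[0]); r=np.hypot(*v); print('press',q.round(4),'angle',a0,'r',r,s['opening']*87,s['grasp_force'])
for a in np.arange(0.1,1.58,.1).tolist()+[1.57,1.6]:
    d=np.array([.048-.09*np.cos(a),.07-.09*np.sin(a)])-q[:2]
    print(round(a,2),(d[0]/.12).round(3),(-d[1]/.12).round(3))
```

```text
board 0.5466393828392029 0.012045428156852722 (0.3815560042858124, 0.2223031222820282) 74.18889617919922
yaw -15.8111
press [-0.0424  0.07    0.0848] angle 0.000526114411719999 r 0.09042706290880297 13.13724419431636 30.00011766795069
0.1 0.007 0.074
0.2 0.019 0.149
0.3 0.037 0.221
0.4 0.063 0.292
0.5 0.095 0.359
0.6 0.135 0.423
0.7 0.18 0.483
0.8 0.231 0.538
0.9 0.287 0.587
1.0 0.348 0.631
1.1 0.413 0.668
1.2 0.482 0.699
1.3 0.553 0.722
1.4 0.626 0.739
1.5 0.701 0.748
1.57 0.753 0.75
1.6 0.775 0.749
```

The peg is gripped at 13 mm with 30 N, and the lever is at about 0 rad. Now I swing it along the arc.

Request:
{"api": "drive_tool", "payload": {"steps": [[0, 0.007, 0.074, 0, 0, 0, 0], [0, 0.019, 0.149, 0, 0, 0, 0], [0, 0.037, 0.221, 0, 0, 0, 0], [0, 0.063, 0.292, 0, 0, 0, 0], [0, 0.095, 0.359, 0, 0, 0, 0], [0, 0.135, 0.423, 0, 0, 0, 0], [0, 0.18, 0.483, 0, 0, 0, 0], [0, 0.231, 0.538, 0, 0, 0, 0]]}}

```text
time_s: 4.8
position: [0.5337, 0.0187, 0.0848]
tcp_rot: [[0.962, -0.273, 0.0], [-0.273, -0.962, 0.0], [0.0, -0.0, -1.0]]
force: [-1.1, 3.3, 6.2]
opening: 0.15
grasp_force: 30.0
```

Request:
{"api": "drive_tool", "payload": {"steps": [[0, 0.056, 0.049, 0, 0, 0, 0], [0, 0.117, 0.093, 0, 0, 0, 0], [0, 0.182, 0.13, 0, 0, 0, 0], [0, 0.251, 0.161, 0, 0, 0, 0], [0, 0.322, 0.184, 0, 0, 0, 0], [0, 0.395, 0.201, 0, 0, 0, 0], [0, 0.47, 0.21, 0, 0, 0, 0], [0, 0.515, 0.212, 0, 0, 0, 0]]}}

```text
time_s: 5.6
position: [0.5818, -0.0191, 0.0844]
tcp_rot: [[0.961, -0.275, -0.011], [-0.275, -0.961, 0.006], [-0.012, -0.003, -1.0]]
force: [-13.1, 12.0, 17.0]
opening: 0.153
grasp_force: 30.0
```

Request:
{"api": "drive_tool", "payload": {"steps": [[0, 0, 0, 0, 0, 0, 0], [0, 0, 0, 0, 0, 0, 0], [0, 0, 0, 0, 0, 0, 0]]}}

```text
time_s: 5.9
position: [0.5816, -0.019, 0.0846]
tcp_rot: [[0.961, -0.275, -0.009], [-0.275, -0.961, 0.006], [-0.01, -0.003, -1.0]]
force: [-6.8, 9.7, 11.7]
opening: 0.152
grasp_force: 30.0
```

Run:
```python
from fit import *
s=read_state(); p=np.array(s['position']); q=R.T@(p-O); q[1]+=.0015
v=q[:2]-[.048,.07]; print('press',q.round(4),'angle',np.arctan2(-v[1],-v[0]),np.hypot(*v),s['opening']*87,s['grasp_force'],s['force'])
```

```text
board 0.5466393828392029 0.012045428156852722 (0.3815560042858124, 0.2223031222820282) 74.18889617919922
yaw -15.8111
press [ 0.0421 -0.0189  0.0846] angle 1.5049130553892132 0.08904985436435597 13.221320361143537 30.00163991935551 [-6.839907    9.68595458 11.67218744]
```

Request:
{"api": "drive_tool", "payload": {"steps": [[35, 0, 0, 0, 0, 0, 0], [35, 0, 0, 0, 0, 0, 0], [35, 0, 0, 0, 0, 0, 0], [35, 0, 0, 0, 0, 0, 0], [35, 0, 0, -0.2, 0, 0, 0], [35, 0, 0, -0.5, 0, 0, 0], [35, 0, 0, -0.8, 0, 0, 0], [35, 0, 0, -0.8, 0, 0, 0]]}}

```text
time_s: 6.7
position: [0.5899, -0.023, 0.1856]
tcp_rot: [[0.962, -0.273, 0.011], [-0.273, -0.962, -0.003], [0.012, -0.0, -1.0]]
force: [0.9, -0.5, 0.4]
opening: 0.401
grasp_force: 0.0
```

```bash
python3 - <<'E'
from fit import *
c=cap('wrist');p=W([.048,-.0215,.1165]);print(proj(c,[p,W([.048,.0685,.0805]),W([-.058,-.1115,.062])]))
cv2.imwrite('pics/w2.png',c['color'])
E
python3 go.py 0.4625 -0.0795 0.15
```

```text
board 0.5466393828392029 0.012045428156852722 (0.3815560042858124, 0.2223031222820282) 74.18889617919922
yaw -15.8111
[[260.00487323 210.09116661]
 [150.90587618 195.8747927 ]
 [353.36670076 295.10872583]]
grasp [ 0.588  -0.0226  0.2018] q [-13.1  30.   90.   -0.   59.6  92.8] shift/0.12 [-0.879  0.742  0.426] t 6.75
```

View pics/w2.png

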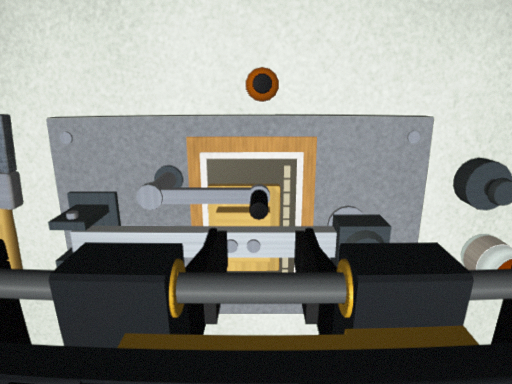

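The lever lies parallel to the bar, with the peg at (259,208) and the pivot at (150,196), as predicted. Next is the knob.

Request:
{"api": "drive_tool", "payload": {"steps": [[40, -0.35, 0.3, 0, 0, 0, 0], [40, -0.7, 0.6, 0, 0, 0, 0], [40, -0.89, 0.74, 0, 0, 0, 0], [40, -0.89, 0.74, 0.2, 0, 0, 0], [40, -0.89, 0.74, 0.4, 0, 0, 0], [40, -0.89, 0.74, 0.4, 0, 0, 0], [40, -0.89, 0.74, 0.4, 0, 0, 0]]}}

```text
time_s: 7.45
position: [0.4583, -0.0778, 0.1317]
tcp_rot: [[0.962, -0.273, -0.003], [-0.273, -0.962, 0.001], [-0.003, -0.0, -1.0]]
force: [-0.4, 0.2, 0.4]
opening: 0.462
grasp_force: 0.0
```

```bash
python3 - <<'E'
from fit import *
c=cap('wrist');print(proj(c,[W([-.058,-.1115,.068]),W([-.076,-.1115,.062])]))
cv2.imwrite('pics/w3.png',c['color'])
E
python3 go.py 0.4590 -0.0790 0.062
```

```text
board 0.5466393828392029 0.012045428156852722 (0.3815560042858124, 0.2223031222820282) 74.18889617919922
yaw -15.8111
[[261.97350124 203.55804235]
 [261.94481044 224.30582954]]
grasp [ 0.4591 -0.078   0.1511] q [-23.4  26.7 109.6  -0.   43.8  82.4] shift/0.12 [0.002 0.008 0.742] t 7.5
```

View pics/w3.png

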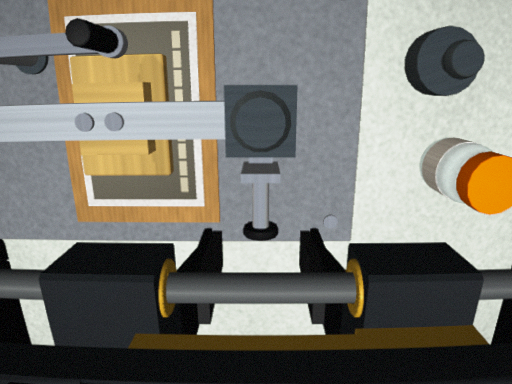

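The wrist view shows the shaft at column 261 from row 182 to 222. Its middle at about (261,203) matches the prediction and is centred between the fingers. I descend and grip.

Request:
{"api": "drive_tool", "payload": {"steps": [[40, 0, 0.008, 0.2, 0, 0, 0], [40, 0, 0.008, 0.4, 0, 0, 0], [40, 0, 0.008, 0.6, 0, 0, 0], [40, 0, 0.008, 0.74, 0, 0, 0], [40, 0, 0.008, 0.74, 0, 0, 0], [0, 0, 0.008, 0.74, 0, 0, 0], [0, 0, 0.008, 0.74, 0, 0, 0], [0, 0, 0.008, 0.74, 0, 0, 0]]}}

```text
time_s: 8.3
position: [0.4596, -0.0791, 0.0448]
tcp_rot: [[0.962, -0.273, 0.002], [-0.273, -0.962, -0.001], [0.002, 0.0, -1.0]]
force: [-0.3, 0.5, -0.5]
opening: 0.27
grasp_force: 0.0
```

Request:
{"api": "drive_tool", "payload": {"steps": [[0, 0, 0, 0, 0, 0, 0], [0, 0, 0, 0, 0, 0, 0], [0, 0, 0, 0, 0, 0, 0]]}}

```text
time_s: 8.6
position: [0.4594, -0.078, 0.0444]
tcp_rot: [[0.962, -0.274, 0.002], [-0.274, -0.962, 0.001], [0.002, -0.001, -1.0]]
force: [2.6, 5.2, 3.4]
opening: 0.122
grasp_force: 30.0
```

```bash
python3 go.py 0.4590 -0.0790 0.062
```

```text
grasp [ 0.4594 -0.078   0.0631] q [-23.5  36.7 112.8   0.2  30.4  82.3] shift/0.12 [-0.001  0.009  0.009] t 8.6
```

Request:
{"api": "drive_tool", "payload": {"steps": [[0, -0.03, -0.008, 0, 0, 0, 0], [0, -0.06, -0.008, 0, 0, 0, 0], [0, -0.09, -0.008, 0, 0, 0, 0], [0, -0.12, -0.008, 0, 0, 0, 0], [0, -0.125, -0.008, 0, 0, 0, 0], [0, -0.125, -0.008, 0, 0, 0, 0], [0, -0.125, -0.008, 0, 0, 0, 0]]}}

```text
time_s: 9.3
position: [0.4484, -0.0749, 0.0445]
tcp_rot: [[0.962, -0.274, 0.008], [-0.274, -0.962, -0.003], [0.009, 0.0, -1.0]]
force: [7.9, 4.2, 1.6]
opening: 0.124
grasp_force: 30.0
```

```bash
python3 go.py 0.4594 -0.0780 0.0631; python3 -c "
from h import *
s=read_state();print(s['force'],s['opening']*87,s['grasp_force'])
for a in np.arange(.03,.33,.03):
  # knob rel hinge (y -.26, z 0)
  print(round(a,2),'ty',round(-.26*(1-np.cos(a))/.12,3),'tz',round(-.26*np.sin(a)/.12,3))
c=cap('side'); cv2.imwrite('pics/s4.png',cv2.resize(c['color'][155:275,170:310],None,fx=5,fy=5))"
```

```text
grasp [ 0.4483 -0.0748  0.0632] q [-2.370e+01  3.630e+01  1.147e+02  1.000e-01  2.840e+01  8.210e+01] shift/0.12 [0.097 0.    0.001] t 9.3
[7.93491781 4.16296672 1.55119021] 10.754266337397938 29.995101392269135
0.03 ty -0.001 tz -0.065
0.06 ty -0.004 tz -0.13
0.09 ty -0.009 tz -0.195
0.12 ty -0.016 tz -0.259
0.15 ty -0.024 tz -0.324
0.18 ty -0.035 tz -0.388
0.21 ty -0.048 tz -0.452
0.24 ty -0.062 tz -0.515
0.27 ty -0.078 tz -0.578
0.3 ty -0.097 tz -0.64
0.33 ty -0.117 tz -0.702
```

View pics/s4.png

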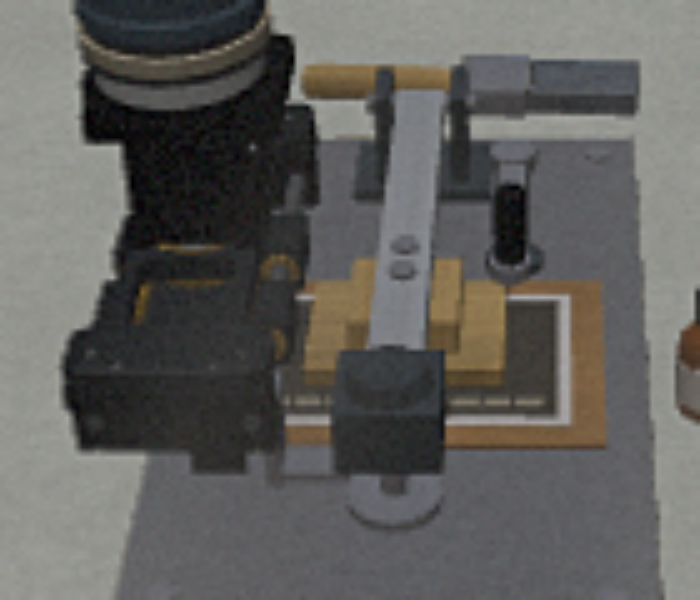

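The latch has moved 11.6 mm and the force along x is about 6.6 N, which fits the spring. The side view shows the knob plate away from the head and the lever parallel. I pull a little more and start the lift.

Request:
{"api": "drive_tool", "payload": {"steps": [[0, -0.02, 0, 0, 0, 0, 0], [0, -0.02, 0, 0, 0, 0, 0], [0, -0.02, -0.001, -0.03, 0, 0, 0], [0, -0.02, -0.001, -0.065, 0, 0, 0], [0, -0.02, -0.002, -0.1, 0, 0, 0], [0, -0.02, -0.004, -0.13, 0, 0, 0], [0, -0.02, -0.004, -0.13, 0, 0, 0]]}}

```text
time_s: 10.05
position: [0.4465, -0.0739, 0.0601]
tcp_rot: [[0.962, -0.274, 0.009], [-0.274, -0.962, -0.003], [0.01, 0.0, -1.0]]
force: [8.3, 3.0, -4.5]
opening: 0.129
grasp_force: 30.0
```

```bash
python3 go.py 0.4484 -0.0749 0.0632
```

```text
grasp [ 0.4464 -0.0738  0.0788] q [-2.360e+01  3.430e+01  1.146e+02  1.000e-01  3.050e+01  8.220e+01] shift/0.12 [0.018 0.004 0.13 ] t 10.05
```

It rises freely, carrying about 6 N. I continue along the arc to about 0.31 rad.

Request:
{"api": "drive_tool", "payload": {"steps": [[0, 0, -0.005, -0.065, 0, 0, 0], [0, 0, -0.012, -0.129, 0, 0, 0], [0, 0, -0.02, -0.194, 0, 0, 0], [0, 0, -0.031, -0.258, 0, 0, 0], [0, 0, -0.044, -0.322, 0, 0, 0], [0, 0, -0.058, -0.385, 0, 0, 0], [0, 0, -0.074, -0.448, 0, 0, 0], [0, 0, -0.093, -0.51, 0, 0, 0]]}}

```text
time_s: 10.85
position: [0.4491, -0.0634, 0.1213]
tcp_rot: [[0.962, -0.273, 0.008], [-0.273, -0.962, -0.003], [0.009, 0.001, -1.0]]
force: [7.5, 0.3, -4.5]
opening: 0.13
grasp_force: 30.0
```

Request:
{"api": "drive_tool", "payload": {"steps": [[0, 0, -0.005, -0.02, 0, 0, 0], [0, 0, -0.005, -0.02, 0, 0, 0], [0, 0, -0.005, -0.02, 0, 0, 0], [0, 0, -0.005, -0.02, 0, 0, 0], [0, 0, -0.005, -0.02, 0, 0, 0]]}}

```text
time_s: 11.35
position: [0.4492, -0.0628, 0.1234]
tcp_rot: [[0.962, -0.273, 0.008], [-0.273, -0.962, -0.003], [0.009, 0.0, -1.0]]
force: [7.3, 0.8, -3.9]
opening: 0.128
grasp_force: 30.0
```

```bash
python3 go.py 0.4484 -0.0749 0.0632;  python3 -c "
from h import *
c=cap('side'); print(read_state()['qvel']); cv2.imwrite('pics/s5.png',cv2.resize(c['color'][115:275,170:310],None,fx=3.7,fy=3.7))"
```

```text
grasp [ 0.4491 -0.0627  0.1421] q [-22.1  26.8 112.    0.   40.6  83.7] shift/0.12 [0.016 0.099 0.657] t 11.35
[-0.06076227  0.09061669  0.13863529  0.06753755  0.14593763 -0.02340035]
```

View pics/s5.png

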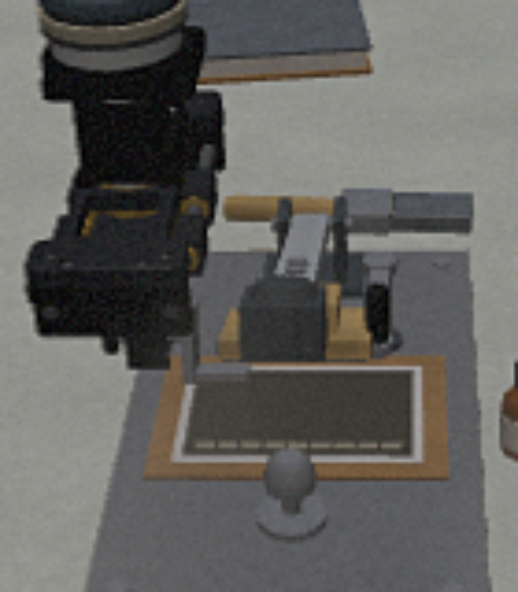

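The ball shows at (290,465) and the raised head at (283,320). The knob is held 79 mm up (0.31 rad) and the lever is parallel. I hand the job in.

```bash
python3 -c "
from rig import order
print(order.hand_in())"
```

```text
the job is handed in; nothing more can be done
None
```

The job is handed in, verdict not reported: lever swung aside (about 1.5 rad), latch pulled about 13 mm, and the bar held by its knob about 79 mm up; I didn't re-measure the jar, brush, weight and bottle, but I saw no sign they had moved.

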